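# Open the child-safe soaking jar and take out its basket

## Task

Get the basket of icing nozzles out of the child-safe soaking jar: press the orange cap down hard while turning it counter-clockwise to unlock it, lift it off and stand it open side down on the steel tray. Then draw the basket out by its blue tab and stand it upright on the same tray, without dropping either of them. Leave the jar standing where it is and do not knock the soap, the pepper mill or the salt shaker.

Things in the scene. Friction and masses are not known exactly. Their poses are not given: they have to be found in the camera images.
- jar: White plastic soaking jar with blue band and rubber foot, 84 mm diameter, body 80 mm high, loose, about 0.85 kg, upright on the black glass hob. Origin: centre of its underside; z up its axis. Inside, a straight round well 43 mm wide, floor 5 mm above the underside. Its weight and the pressing keep it from turning along; a grip 5 mm off the cap's centre drags it and loses up to 20 deg of turn.
- neck (a point): Centre of the jar's mouth, 102 mm above its underside: top of the neck, 50 mm in diameter (58 mm over its ledges). A grey spring ring on it pushes the cap up: 10 N with the cap locked, 13 N pressed 3 mm down, 16 N at the end of travel, 6 mm down. With the cap off the ring's top is 8 mm above this point.
- cap: Orange push-and-turn cap, 60 mm tall, hollow, open below, loose, 0.06 kg. Origin: centre of its lower rim, 90 mm above the jar's underside when locked; z up. To open: press it 4 to 5 mm down (3 mm frees it, 6 mm is the end) and, held down, turn it counter-clockwise seen from above: it can lift off from 43 deg on; a stop at 63 deg makes turning the hand farther harmless. Clear of the neck 10 mm up.
- cap_grip (a point): On the cap's axis, 43 mm above its lower rim: middle of its ribbed round grip, 55 mm in diameter, 26 to 60 mm above the rim, taken from above at any yaw. Below it the skirt flares to 68 mm; its shoulder, 23 mm above the rim, can be pushed on by the fingertips. Unpressed, three lugs in notches keep the cap from turning (play 3 deg): the whole jar would turn.
- basket: Lift-out basket standing in the jar's well under the cap, 133 mm tall, 0.09 kg, loose. Origin: centre of its flat underside, which rests on the well's floor; z up its stem. Steel wire basket 35 mm in diameter, 23 mm high, with three icing nozzles fixed in it, a 4 mm stem and a blue tab on top. It must rise 110 mm to come clear of the jar.
- tab (a point): Middle of the part of the basket's blue tab to pinch, 120 mm above the basket's underside. The tab is 10 mm thick along the basket's x, 26 mm wide along its y, and reaches from 97 to 133 mm above the underside; with the cap off its top 28 mm stand above the spring ring. Hidden inside the cap at first.
- tray: Flat rectangular steel drip tray with rounded corners, fixed, 140 mm along its x and 240 mm along its y. Origin: centre of its underside, on the hob. Its floor is 8 mm above the hob; rims 4 mm thick, 20 mm high. Cap and basket fit side by side, for instance 55 mm either side of the middle along y.
- dish_soap: Green dish soap bottle, 42x63x196 mm, bystander. Origin: centre of its underside.
- pepper_mill: Dark wooden pepper mill, 58 mm diameter, 150 mm tall, bystander. Origin: centre of its underside.
- salt_shaker: Glass salt shaker with a white top, 44 mm diameter, 90 mm tall, bystander. Origin: centre of its underside.

How it is judged:
On the way, in this order (a step that is already met when the one before it is completed fails the run):
1. the cap is unlocked and lifted clear of the jar's neck (z of cap in the frame of jar above 0.115 m), for 0.1 s.
2. the cap stands open side down on the tray (angle between cap's own z axis and vertical below 0.12 rad and z of cap in the frame of tray between 0.003 and 0.013 m and linear speed of cap below 0.02 m/s and x of cap in the frame of tray between -0.06 and 0.06 m and y of cap in the frame of tray between -0.11 and 0.11 m), for 0.2 s.
3. the basket is drawn out of the jar (z of basket in the frame of jar above 0.11 m), for 0.1 s.
At the end, for the whole second after the job is handed in: The cap stands open side down and the basket stands upright on the tray's floor (each tilted less than 0.12 rad, within its rims, at rest); the jar stands upright on the hob within 60 mm of where it was (all of step 2 and angle between basket's own z axis and vertical below 0.12 rad and z of basket in the frame of tray between 0.003 and 0.013 m and linear speed of basket below 0.02 m/s and x of basket in the frame of tray between -0.06 and 0.06 m and y of basket in the frame of tray between -0.11 and 0.11 m and angle between jar's own z axis and vertical below 0.08 rad and height (world z) of jar below 0.008 m and distance of jar from where it was at the start of the episode below 0.06 m); the robot touches nothing.
It fails at once if the soap bottle, pepper mill or salt shaker is knocked (moved more than 25 mm) (distance of any of dish_soap, pepper_mill, salt_shaker from where it was at the start of the episode above 0.025 m).
It fails at once if the jar is tipped (more than 0.35 rad) (angle between jar's own z axis and vertical above 0.35 rad).
It fails at once if the cap is dropped (falls freely more than about 25 mm) (contact force between the fingers and cap below 0.01 N and linear speed of cap above 0.7 m/s).
It fails at once if the basket is dropped (falls freely more than about 25 mm) (contact force between the fingers and basket below 0.01 N and linear speed of basket above 0.7 m/s).
It also fails if it takes over 59 s, if anything falls off the work surface, if the arm or the gripper's body presses on something with over 40 N, if the wrist force passes 120 N, or if a joint passes its speed limit or range.

## Robot

A 6-joint arm with a two-finger parallel gripper is mounted at the origin on a cart in front of the work surface, level with it; the furniture and walls round the work are solid. World frame = base frame: x ahead of the robot, y to its left, z up, the work surface at z = 0. Lengths are in m, angles in rad, forces in N, time in s.
With the tool pointing down it reaches from about 0.35 to 0.975 m from the base axis. Payload 4.9 kg.
Tool frame: the origin (TCP) lies at the very end of the fingers, on their centre line; the grasp point (between the pads) lies 19 mm behind it; z points along the fingers, y is the direction in which the jaws open and shut (so a half turn about z gives the same grasp; the last joint's range is limited). The gripper opens to 85 mm and grips with 20 to 120 N. Pads are 22 mm wide; open, the fingers measure 114 mm over their backs; the gripper's body (76 mm by 85 mm) begins 54 mm behind the grasp point. The pads swing forward as they close: fully open they stand 13 mm farther back than shut.
Start: joints at [1.13, 0.053, 1.613, -0, 1.476, -0.119], TCP at [0.198, 0.593, 0.231] pointing down, gripper open.
Joint ranges: [-3.01, 3.01], [-1.01, 2.22], [0.06, 2.58], [-1.02, 4.17], [0.09, 2.62], [-3.14, 3.14]. Speed limits (rad/s): [2.57, 2.57, 3.14, 3.14, 3.14, 3.14].

## Interface

Orientations are given as a rotation vector (axis times angle).
In Python, from station import ctrl gives the robot as it stands.
- The arm moves only by the tool step_arm, never from a script. Its argument "moves" is a list of rows, each a list of 5 numbers: the opening, from 0 (shut) to 1 (fully open), then the shift along the world's x, y, z in m, then the turn about the world's z in degrees. A call has 1 to 20 rows; each row shifts and turns the pose as measured when the row begins; what a row does not reach is not made up. A row lasts 1/8 s, in which the tool goes at most 62.5 mm and 10.7 degrees, less where a joint would pass 70% of its speed; a pose out of reach is approached as far as the arm can. A call is refused whole if a number of a shift passes 0.0625 or a number of a turn 10.7, either way. A call with a gripper value outside its range is refused whole. The fingers move at their own pace and stop on an object; "newtons" is the grip in N (left out, the last holds). Time passes only in rows, so rows that do not move let the fingers close. It gives the time, the measured TCP pose, the force and the opening at its end, in the units of the state.
- ctrl.get_obs(): the state, without advancing time (a new reading comes with each control period).
- ctrl.get_image(name): name is "scene" or "side" or "wrist"; returns a dict with "color" (400x640x3 uint8, red, green, blue), "camera_matrix" (3x3 intrinsics, pixels), "R" (3x3) and "t" (3): a world point X has camera coordinates R X + t; the wrist camera has in their place "T_tool_cam" (4x4, takes a point from camera to tool coordinates, whose origin is the TCP and whose axes are the flange's). Camera axes: x right, y down, z forward; pixel columns grow to the right and rows downward; lengths in m; the calibration is good to about 2 mm. A picture is of the moment at which its call begins: read the wrist's pose just before it. There is no depth.
- ctrl.finish_job(): hands the job in, once; it reports no verdict.
Trained networks look in a picture, given as the dict that the camera call returned (one of the last four; its "shot" number tells which), for a name from the list of things; names that differ only in an ending like _2 or _b are one class to them, and where a whole thing is asked for, a point or a joint stands for the part that bears it (a point fixed in the world has none). Each returns a list of dicts, best first, with "p" (0 to 1); they miss things now and then, are a little off and sometimes report something else, mostly with a low value. They report only what shows in the picture. A call takes as long as a camera call.
- ctrl.spot_in(picture, query): "bbox" ([left, top, right, bottom] in pixels, round what is visible of it).
The state is a dict: "t": time; "q": joint angles; "dq": joint speeds; "effort": joint torques, N m; "tool_pos": TCP position; "tool_rot": TCP orientation; "contact_force": force on the tool from outside, world axes, zero at the start; "wrist_torque": the same for the moment, N m; "opening": finger opening in m.
Only numpy, scipy, OpenCV 4.12 (cv2) and the standard library are available. Lean on these libraries where they do the work, as an engineer would, in place of code of your own. Each camera call takes 0.05 s, during which the arm holds its last target.

## Working session

There is one attempt and no reset: what is moved stays moved. The work goes in short steps, Python scripts to look and compute and a tool call to move; the robot and the scene stay as the last step left them, time stands still between calls to the robot, and variables do not carry over. Pictures are saved under pics/ and viewed, and the job is handed in when it is done.

Besides the shell and the picture viewer there is one more tool, called by a JSON object that holds its "method" and its "body", one argument or row to a line. step_arm: Moves the arm, as the interface text tells. Its arguments: {"type":"object","properties":{"moves":{"type":"array","items":{"type":"array","items":{"type":"number"}}},"newtons":{"type":"number"}},"required":["moves"]}

```bash
ls; mkdir -p pics; cat > h.py <<'E'
import numpy as np,cv2
from station import ctrl
def shot(name,fn):
    o=ctrl.get_obs(); p=ctrl.get_image(name)
    cv2.imwrite('pics/'+fn,cv2.cvtColor(p['color'],cv2.COLOR_RGB2BGR)); return o,p
def Rt(p,o=None):
    if 'R' in p: return np.array(p['R']),np.array(p['t'])
    T=np.eye(4);T[:3,:3]=cv2.Rodrigues(np.array(o['tool_rot'],float))[0];T[:3,3]=o['tool_pos']
    M=np.linalg.inv(T@np.array(p['T_tool_cam'])); return M[:3,:3],M[:3,3]
def proj(p,X,o=None):
    R,t=Rt(p,o); c=(R@np.atleast_2d(X).T).T+t; u=c@np.array(p['camera_matrix']).T; return u[:,:2]/u[:,2:]
def onz(p,uv,z,o=None):
    R,t=Rt(p,o); d=R.T@np.linalg.solve(np.array(p['camera_matrix']),[uv[0],uv[1],1]); C=-R.T@t
    return C+d*(z-C[2])/d[2]
E
python3 - <<'E'
from h import *
for n in ['scene','side','wrist']:
    o,p=shot(n,n+'0.png')
    R,t=Rt(p,o); print(n,'cam at',(-R.T@t).round(3),'fwd',R[2].round(2))
    for q in ['jar','cap','tray','dish_soap','pepper_mill','salt_shaker']:
        print(q,[(np.round(d['bbox']).tolist(),round(d['p'],2)) for d in ctrl.spot_in(p,q)][:2])
print(o)
E
```

```text
pics
scene cam at [ 0.226 -0.585  0.957] fwd [ 0.38  0.54 -0.75]
jar [([321.0, 256.0, 353.0, 297.0], 0.72)]
cap [([319.0, 235.0, 349.0, 272.0], 0.67)]
tray [([227.0, 161.0, 320.0, 235.0], 0.7)]
dish_soap [([286.0, 98.0, 307.0, 158.0], 0.84)]
pepper_mill [([336.0, 152.0, 359.0, 197.0], 0.8), ([322.0, 257.0, 354.0, 298.0], 0.55)]
salt_shaker [([345.0, 193.0, 363.0, 223.0], 0.6)]
side cam at [ 0.137 -0.139  0.815] fwd [ 0.57  0.19 -0.8 ]
jar [([366.0, 248.0, 410.0, 289.0], 0.82)]
cap [([375.0, 226.0, 411.0, 268.0], 0.79)]
tray [([198.0, 194.0, 314.0, 259.0], 0.55)]
dish_soap [([219.0, 110.0, 249.0, 175.0], 0.58)]
pepper_mill [([308.0, 142.0, 330.0, 189.0], 0.62)]
salt_shaker [([339.0, 176.0, 351.0, 208.0], 0.77)]
wrist cam at [0.127 0.618 0.375] fwd [ 0.28 -0.09 -0.96]
jar []
cap []
tray []
dish_soap []
pepper_mill []
salt_shaker []
{'t': 0.7, 'q': array([ 1.12998980e+00,  5.26548720e-02,  1.61285853e+00, -2.23428340e-05,
        1.47600560e+00, -1.18966746e-01]), 'dq': array([ 0.00023603,  0.00010043, -0.00144719,  0.00165449,  0.00160804,
       -0.0009955 ]), 'effort': array([ 5.38899294e-04, -3.93580520e+01, -3.70356417e+01, -1.62269730e-04,
        8.02145296e-04,  1.21476444e-05]), 'tool_pos': array([0.19767981, 0.59291145, 0.23135638]), 'tool_rot': array([5.03355736e-01, 3.10096360e+00, 1.01545890e-04]), 'contact_force': array([-0.08395296, -0.39283047, -0.29043894]), 'wrist_torque': array([0.03521151, 0.0260662 , 0.02783232]), 'opening': 0.08549088300215459}
```

View pics/scene0.png

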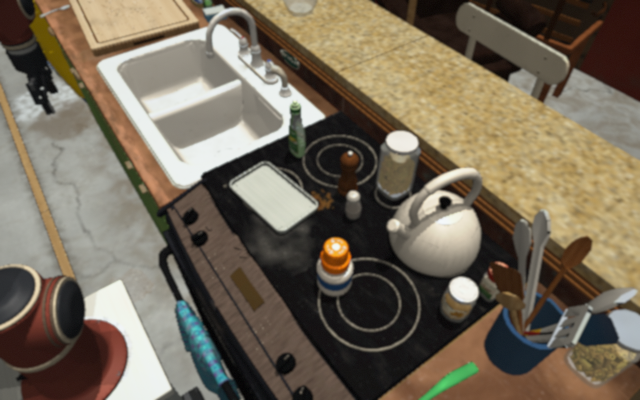

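View pics/side0.png

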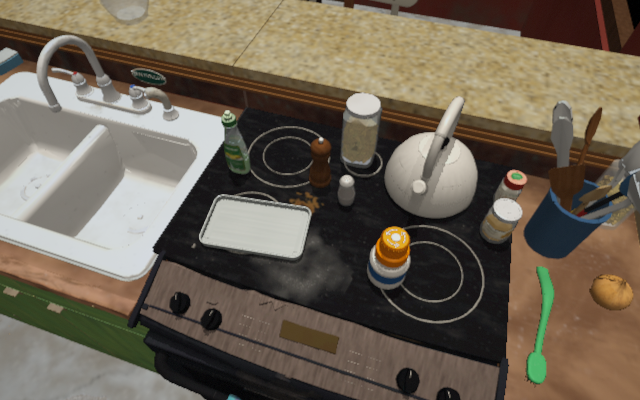

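```bash
python3 - <<'E'
import cv2
a=cv2.imread('pics/scene0.png')[80:320,200:400];b=cv2.imread('pics/side0.png')[90:310,180:440]
cv2.imwrite('pics/scene0z.png',cv2.resize(a,None,fx=2.5,fy=2.5,interpolation=3)[:600])
cv2.imwrite('pics/side0z.png',cv2.resize(b,None,fx=2.7,fy=2.7,interpolation=3)[:600])
E
```

```text
(no output)
```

The cap and jar stand near scene (337,268) and side (390,257). The tray is to their left, near scene (273,197) and side (256,226). The kettle is to the right and behind. I'll fit the outlines next.

View pics/scene0z.png

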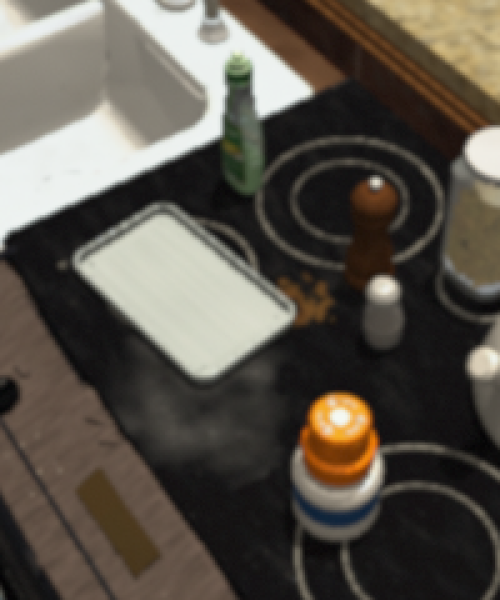

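View pics/side0z.png

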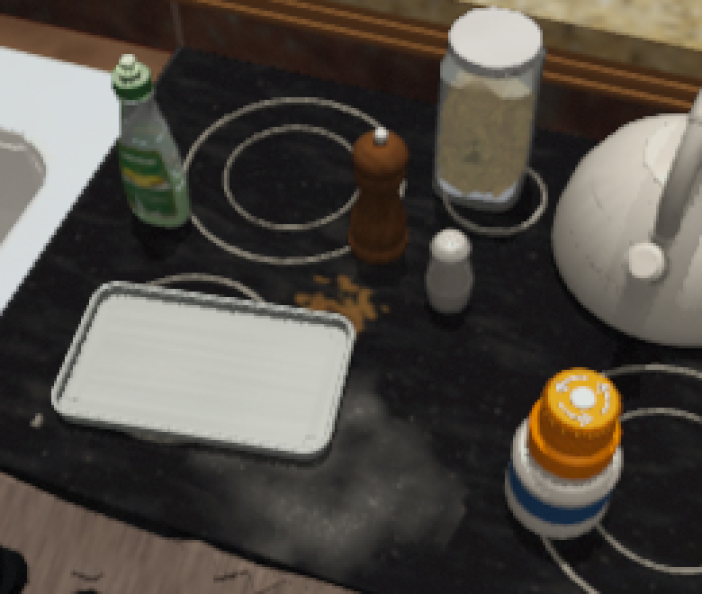

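```bash
cat > fit.py <<'E'
from h import *
from scipy.optimize import least_squares
ps={n:shot(n,n+'1.png')[1] for n in ['scene','side']}
roi={'scene':(300,220,370,305),'side':(355,215,425,300)}
a=np.linspace(0,2*np.pi,72)
def capbox(p,x,y):
    P=np.vstack([np.c_[x+r*np.cos(a),y+r*np.sin(a),0*a+z] for r,z in [(.034,.09),(.034,.113),(.0275,.117),(.0275,.150)]])
    u=proj(p,P); return np.r_[u.min(0),u.max(0)]
obs={}
for n,p in ps.items():
    l,t,r,b=roi[n]; h=cv2.cvtColor(p['color'],cv2.COLOR_RGB2HSV)[t:b,l:r]
    m=((h[...,0]<22)&(h[...,1]>130)&(h[...,2]>110)).astype(np.uint8)
    k,lab,st,c=cv2.connectedComponentsWithStats(m); i=1+st[1:,4].argmax(); s=st[i]
    obs[n]=np.array([l+s[0],t+s[1],l+s[0]+s[2]-1,t+s[1]+s[3]-1]); print(n,obs[n])
f=lambda v:np.concatenate([capbox(ps[n],*v)-obs[n] for n in ps])
s=least_squares(f,[.45,.0]);print('cap xy',s.x,s.fun.round(1))
for n in ps:
    s1=least_squares(lambda v:capbox(ps[n],*v)-obs[n],[.45,0]);print(n,s1.x)
# tray
th=.02
for n,p in ps.items():
    g=cv2.cvtColor(p['color'],cv2.COLOR_RGB2GRAY)
    l,t,r,b={'scene':(222,155,325,240),'side':(192,188,320,264)}[n]
    m=(g[t:b,l:r]>110).astype(np.uint8); k,lab,st,c=cv2.connectedComponentsWithStats(m); i=1+st[1:,4].argmax()
    cs,_=cv2.findContours((lab==i).astype(np.uint8),0,1); cc=max(cs,key=len)[:,0]+[l,t]
    W=np.array([onz(p,q,th)[:2] for q in cc]).astype(np.float32)
    print(n,'tray rect',cv2.minAreaRect(W))
for q,h in [('dish_soap',.196),('pepper_mill',.15),('salt_shaker',.09)]:
  for n,p in ps.items():
    d=ctrl.spot_in(p,q)
    if d:
      bb=d[0]['bbox']; print(q,n,onz(p,[(bb[0]+bb[2])/2,(bb[1]+bb[3])/2],h/2).round(3),round(d[0]['p'],2))
E
python3 fit.py
```

```text
scene [320 237 351 273]
side [376 226 409 267]
cap xy [ 0.57670597 -0.15200938] [-0.1 -0.7 -1.   1.3 -1.1 -1.3  1.5  0.1]
scene [ 0.57827437 -0.15198149]
side [ 0.57524269 -0.15184501]
scene tray rect ((0.5957646369934082, 0.1648901253938675), (0.14938321709632874, 0.2492506355047226), 8.153039932250977)
side tray rect ((0.6013544201850891, 0.16722247004508972), (0.16166900098323822, 0.24498040974140167), 7.724578380584717)
dish_soap scene [0.758 0.29  0.098] 0.88
dish_soap side [0.753 0.281 0.098] 0.7
pepper_mill scene [0.777 0.056 0.075] 0.67
pepper_mill side [0.772 0.067 0.075] 0.93
salt_shaker scene [ 0.738 -0.018  0.045] 0.63
salt_shaker side [ 0.735 -0.009  0.045] 0.7
```

{"method": "step_arm", "body": {
  "moves": [
    [1,0.026,-0.05,0.003,-6.2],
    [1,0.026,-0.05,0.003,-6.2],
    [1,0.026,-0.05,0.003,-6.2],
    [1,0.026,-0.05,0.003,-6.2],
    [1,0.026,-0.05,0.003,-6.2],
    [1,0.026,-0.05,0.003,-6.2],
    [1,0.026,-0.05,0.003,-6.2],
    [1,0.026,-0.05,0.003,-6.2],
    [1,0.026,-0.05,0.003,-6.2],
    [1,0.026,-0.05,0.003,-6.2],
    [1,0.026,-0.05,0.003,-6.2],
    [1,0.026,-0.05,0.003,-6.2],
    [1,0.026,-0.05,0.003,-6.2],
    [1,0.026,-0.05,0.003,-6.2]
  ]
}}

```text
t: 3.2
tool_pos: [0.5683, -0.128, 0.2772]
tool_rot: [2.53, 1.846, 0.01]
contact_force: [0.1, 0.5, 0.6]
opening: 0.0852
```

```bash
python3 - <<'E'
from h import *
o,p=shot('wrist','w1.png'); print(o['tool_pos'],o['tool_rot'])
print(np.array(p['T_tool_cam']).round(3))
for q in ['cap','jar']: print(q,[(np.round(d['bbox']).tolist(),round(d['p'],2)) for d in ctrl.spot_in(p,q)][:2])
print(proj(p,[[.577,-.152,.150],[.577,-.152,.09]],o))
E
```

```text
[ 0.56828636 -0.12797035  0.27720111] [2.53020751 1.84643075 0.00981576]
[[-0.    -0.955 -0.297  0.077]
 [ 1.     0.    -0.001  0.001]
 [ 0.001 -0.297  0.955 -0.143]
 [ 0.     0.     0.     1.   ]]
cap [([300.0, 162.0, 368.0, 241.0], 0.78)]
jar [([294.0, 144.0, 370.0, 204.0], 0.81)]
[[337.34767317 215.3090689 ]
 [334.15723994 195.61347742]]
```

View pics/w1.png

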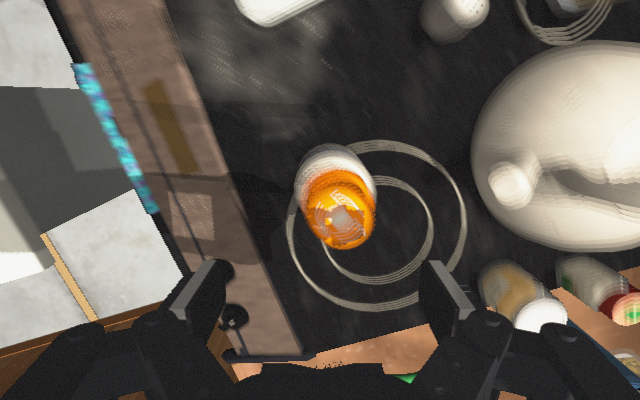

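The wrist view shows the cap top near (340,217). The prediction was (337,215), so they agree. The kettle is clear of the right finger. I'll refine with another frame, since this one looks a little blurred.

```bash
python3 - <<'E'
from h import *
from scipy.optimize import least_squares
o,p=shot('wrist','w2.png'); print(o['tool_pos'],o['tool_rot'],abs(o['dq']).max())
h=cv2.cvtColor(p['color'],cv2.COLOR_RGB2HSV)[130:260,270:400]
m=((h[...,0]<22)&(h[...,1]>130)&(h[...,2]>110)).astype(np.uint8)
k,lab,st,c=cv2.connectedComponentsWithStats(m); s=st[1+st[1:,4].argmax()]
ob=np.array([270+s[0],130+s[1],270+s[0]+s[2]-1,130+s[1]+s[3]-1]);print(ob)
a=np.linspace(0,2*np.pi,72)
def box(v):
    x,y=v;P=np.vstack([np.c_[x+r*np.cos(a),y+r*np.sin(a),0*a+z] for r,z in [(.034,.09),(.034,.113),(.0275,.117),(.0275,.150)]])
    u=proj(p,P,o); return np.r_[u.min(0),u.max(0)]
s=least_squares(lambda v:box(v)-ob,[.57,-.15]);print(s.x,s.fun.round(1))
E
```

```text
[ 0.56812818 -0.12835258  0.27646647] [2.53055726 1.84783951 0.00820702] 0.044291341788035156
[299 162 368 240]
[ 0.57588448 -0.1488939 ] [-0.8 -1.7  0.8  1.7]
```

{"method": "step_arm", "body": {
  "moves": [
    [1,0.004,-0.011,-0.045,0],
    [1,0.004,-0.011,-0.045,0],
    [1,0,0,0,0]
  ]
}}

```text
t: 3.78
tool_pos: [0.5755, -0.1456, 0.1866]
tool_rot: [2.522, 1.856, 0.013]
contact_force: [-0.3, -0.0, -0.7]
opening: 0.0855
```

```bash
cat > wf.py <<'E'
from h import *
from scipy.optimize import least_squares
import sys
o,p=shot('wrist',sys.argv[1]); print(o['tool_pos'],o['tool_rot'],abs(o['dq']).max())
h=cv2.cvtColor(p['color'],cv2.COLOR_RGB2HSV)[100:330,240:440]
m=((h[...,0]<22)&(h[...,1]>130)&(h[...,2]>110)).astype(np.uint8)
k,lab,st,c=cv2.connectedComponentsWithStats(m); s=st[1+st[1:,4].argmax()]
ob=np.array([240+s[0],100+s[1],240+s[0]+s[2]-1,100+s[1]+s[3]-1]);print(ob)
a=np.linspace(0,2*np.pi,72)
def box(v):
    x,y=v;P=np.vstack([np.c_[x+r*np.cos(a),y+r*np.sin(a),0*a+z] for r,z in [(.034,.09),(.034,.113),(.0275,.117),(.0275,.150)]])
    u=proj(p,P,o); return np.r_[u.min(0),u.max(0)]
s=least_squares(lambda v:box(v)-ob,[.57,-.15]);print(s.x,s.fun.round(1))
E
python3 wf.py w3.png
```

```text
[ 0.57545293 -0.14563534  0.18663853] [2.52223735 1.85639063 0.01276041] 0.05439481683737258
[274 165 371 279]
[ 0.57689405 -0.14876594] [-0.5 -1.9  0.5  1.9]
```

View pics/w3.png

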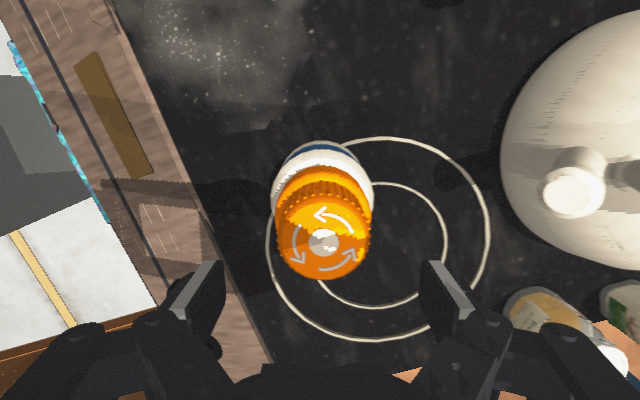

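```bash
python3 - <<'E'
from h import *
o=ctrl.get_obs();p=ctrl.get_image('wrist')
im=p['color'].astype(int);s=im[215:275,285:365];m=(s.min(2)>140)
ys,xs=np.nonzero(m);
mm=m.astype(np.uint8);k,lab,st,c=cv2.connectedComponentsWithStats(mm)
for i in range(1,k):
    if st[i,4]>30: print(st[i,4],c[i]+[285,215],onz(p,c[i]+[285,215],.150,o).round(4))
E
```

```text
38 [317.55263158 217.26315789] [ 0.5791 -0.1358  0.15  ]
96 [341.09375    221.79166667] [ 0.5914 -0.1427  0.15  ]
579 [321.16580311 240.54058722] [ 0.5767 -0.1506  0.15  ]
47 [347.         251.14893617] [ 0.5895 -0.162   0.15  ]
49 [296.97959184 256.71428571] [ 0.5595 -0.1563  0.15  ]
69 [332.10144928 263.10144928] [ 0.5786 -0.167   0.15  ]
```

{"method": "step_arm", "body": {
  "moves": [
    [1,0.0015,-0.005,-0.02,0],
    [1,0,0,-0.025,0],
    [1,0,0,-0.02,0],
    [1,0,0,0,0]
  ],
  "newtons": 70
}}

```text
t: 4.38
tool_pos: [0.5828, -0.1513, 0.1306]
tool_rot: [2.506, 1.85, 0.029]
contact_force: [0.1, 0.3, -0.2]
opening: 0.0856
```

{"method": "step_arm", "body": {
  "moves": [
    [1,-0.005,0.001,0,0],
    [1,-0.001,0,-0.007,0],
    [1,0,0,0,0]
  ]
}}

```text
t: 4.75
tool_pos: [0.5777, -0.1507, 0.1255]
tool_rot: [2.503, 1.848, 0.032]
contact_force: [0.3, 0.4, -0.5]
opening: 0.0854
```

{"method": "step_arm", "body": {
  "moves": [
    [1,-0.001,0,-0.01,0],
    [0.5,0,0,0,0],
    [0.5,0,0,0,0],
    [0.5,0,0,0,0],
    [0.5,0,0,0,0]
  ]
}}

```text
t: 5.38
tool_pos: [0.5764, -0.1507, 0.116]
tool_rot: [2.504, 1.849, 0.031]
contact_force: [-1.0, 0.6, -0.1]
opening: 0.0538
```

```bash
python3 - <<'E'
from h import *
shot('wrist','w4.png'); shot('side','s4.png')
E

```

```text
(no output)
```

View pics/w4.png

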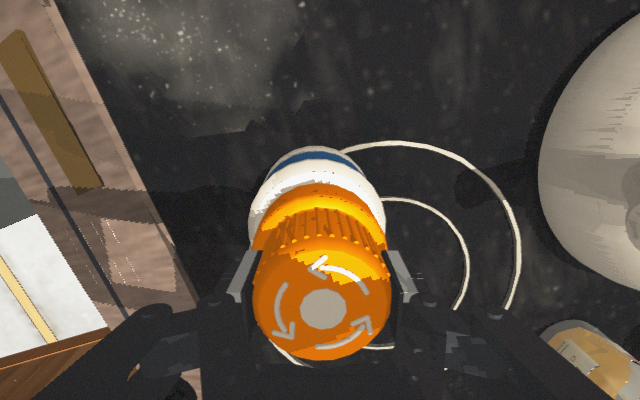

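The fingers are on the cap's ribbed grip and centred. Next I close fully and press.

{"method": "step_arm", "body": {
  "moves": [
    [0,0,0,0,0],
    [0,0,0,0,0],
    [0,0,0,-0.003,0],
    [0,0,0,-0.003,0]
  ]
}}

```text
t: 5.98
tool_pos: [0.5768, -0.1508, 0.1138]
tool_rot: [2.504, 1.849, 0.03]
contact_force: [-6.9, 1.8, 11.7]
opening: 0.0539
```

{"method": "step_arm", "body": {
  "moves": [
    [0,0,0,-0.004,0],
    [0,0,0,-0.004,0]
  ]
}}

```text
t: 6.22
tool_pos: [0.5771, -0.1509, 0.1112]
tool_rot: [2.504, 1.85, 0.029]
contact_force: [-7.4, 2.9, 14.6]
opening: 0.0539
```

{"method": "step_arm", "body": {
  "moves": [
    [0,0,0,-0.002,5],
    [0,0,0,-0.002,5]
  ]
}}

```text
t: 6.48
tool_pos: [0.5785, -0.1523, 0.1122]
tool_rot: [2.327, 2.065, 0.033]
contact_force: [-4.0, -0.3, 8.6]
opening: 0.0539
```

{"method": "step_arm", "body": {
  "moves": [
    [0,-0.0008,0.001,-0.004,0],
    [0,-0.0008,0.0005,-0.003,0]
  ]
}}

```text
t: 6.72
tool_pos: [0.5786, -0.1525, 0.1121]
tool_rot: [2.324, 2.062, 0.033]
contact_force: [-7.1, 1.9, 10.8]
opening: 0.0538
```

```bash
python3 - <<'E'
from h import *
print(ctrl.get_obs()['wrist_torque'])
shot('wrist','w5.png'); shot('side','s5.png')
a=cv2.imread('pics/s4.png')[200:310,340:450];b=cv2.imread('pics/s5.png')[200:310,340:450]
cv2.imwrite('pics/s45.png',cv2.resize(np.hstack([a,b]),None,fx=3.6,fy=3.6,interpolation=3))
E

```

```text
[ 0.3763385   1.10673111 -0.05412882]
```

View pics/w5.png

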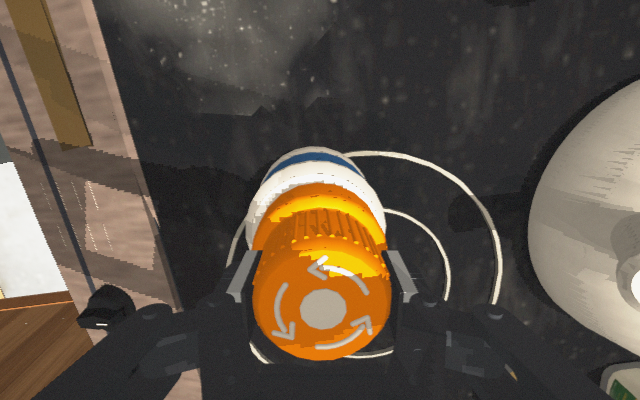

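View pics/s45.png

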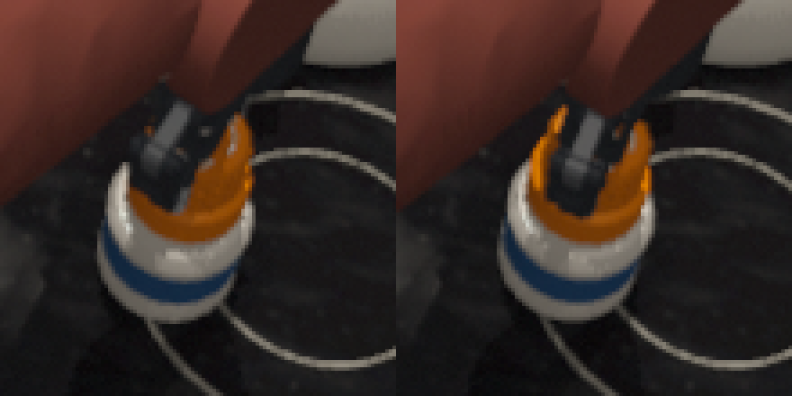

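{"method": "step_arm", "body": {
  "moves": [
    [0,-0.001,0.001,-0.006,0],
    [0,-0.001,0.001,-0.006,0],
    [0,-0.001,0.001,-0.006,0]
  ]
}}

```text
t: 7.2
tool_pos: [0.5787, -0.1526, 0.11]
tool_rot: [2.319, 2.057, 0.03]
contact_force: [-12.8, 3.0, 27.6]
opening: 0.0536
```

{"method": "step_arm", "body": {
  "moves": [
    [0,-0.003,0.001,-0.004,7],
    [0,-0.003,0.001,-0.004,7]
  ]
}}

```text
t: 7.45
tool_pos: [0.5772, -0.1523, 0.1112]
tool_rot: [2.039, 2.325, 0.045]
contact_force: [-2.7, -1.9, 13.8]
opening: 0.0536
```

{"method": "step_arm", "body": {
  "moves": [
    [0,-0.001,0.001,-0.0045,7],
    [0,-0.001,0.001,-0.0045,7]
  ]
}}

```text
t: 7.7
tool_pos: [0.5778, -0.1525, 0.1105]
tool_rot: [1.73, 2.559, 0.054]
contact_force: [-5.8, -0.2, 15.5]
opening: 0.0536
```

```bash
python3 - <<'E'
from h import *
print(ctrl.get_obs()['wrist_torque'])
shot('wrist','w6.png'); 
E

```

```text
[ 0.15568891  1.22344504 -0.24842154]
```

View pics/w6.png

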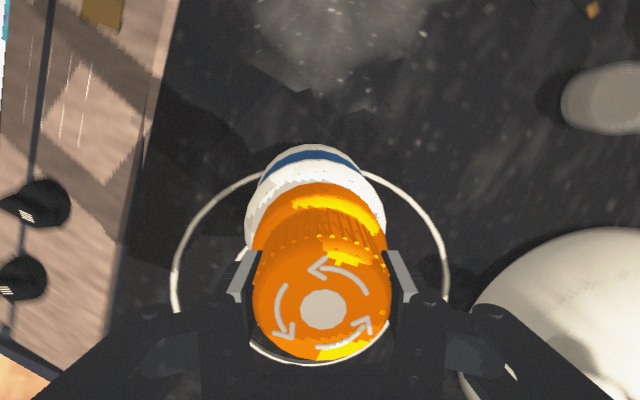

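{"method": "step_arm", "body": {
  "moves": [
    [0,-0.001,0.0005,-0.004,7],
    [0,-0.001,0.0005,-0.004,7],
    [0,-0.001,0.0005,-0.0045,7]
  ]
}}

```text
t: 8.12
tool_pos: [0.5772, -0.1521, 0.1104]
tool_rot: [1.218, 2.844, 0.069]
contact_force: [-12.5, 3.0, 21.5]
opening: 0.0539
```

```bash
python3 -c "
from h import *
print(ctrl.get_obs()['wrist_torque'])"
```

```text
[ 0.32186383  2.34324537 -0.49106897]
```

{"method": "step_arm", "body": {
  "moves": [
    [0,-0.002,0.0005,-0.0035,7],
    [0,-0.002,0.0005,-0.0035,7],
    [0,-0.002,0.0005,-0.0035,7]
  ]
}}

```text
t: 8.5
tool_pos: [0.5765, -0.1531, 0.1111]
tool_rot: [0.664, 3.016, 0.081]
contact_force: [-1.2, 2.6, 10.1]
opening: 0.0538
```

```bash
python3 -c "
from h import *
print(ctrl.get_obs()['wrist_torque']);shot('wrist','w7.png')"
```

```text
[ 0.3318979   0.46805586 -0.44559017]
```

View pics/w7.png

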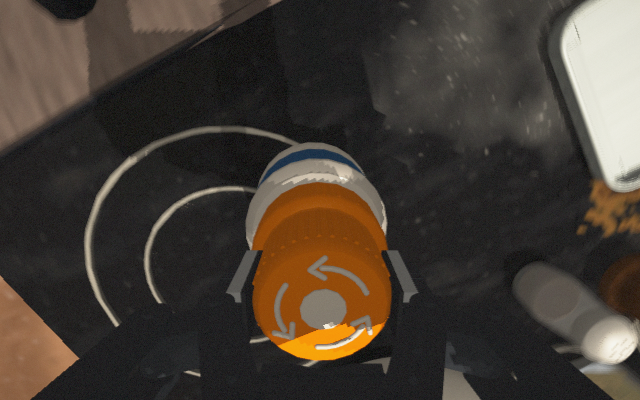

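{"method": "step_arm", "body": {
  "moves": [
    [0,0,0,0.003,0],
    [0,0,0,0.003,0],
    [0,0,0,0.003,0]
  ]
}}

```text
t: 8.93
tool_pos: [0.576, -0.1532, 0.1205]
tool_rot: [0.661, 3.019, 0.081]
contact_force: [-0.4, -1.2, -3.8]
opening: 0.0541
```

{"method": "step_arm", "body": {
  "moves": [
    [0,0,0,0.003,0],
    [0,0,0,0.002,0]
  ]
}}

```text
t: 9.18
tool_pos: [0.576, -0.1531, 0.1249]
tool_rot: [0.661, 3.019, 0.081]
contact_force: [0.3, -0.6, -1.5]
opening: 0.0536
```

```bash
python3 - <<'E'
from h import *
print(ctrl.get_obs()['contact_force'])
shot('side','s6.png')
a=cv2.imread('pics/s5.png')[200:310,340:450];b=cv2.imread('pics/s6.png')[200:310,340:450]
cv2.imwrite('pics/s56.png',cv2.resize(np.hstack([a,b]),None,fx=3.6,fy=3.6,interpolation=3))
E

```

```text
[ 0.30506988 -0.58685622 -1.45875079]
```

View pics/s56.png

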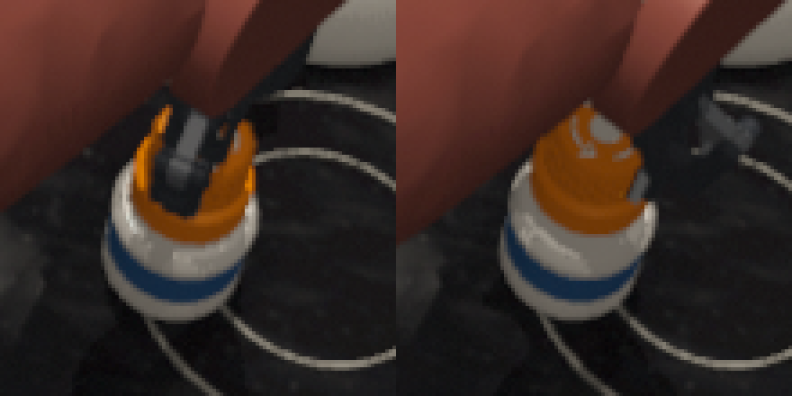

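{"method": "step_arm", "body": {
  "moves": [
    [0,0,0,0.01,0],
    [0,0,0,0.025,0],
    [0,0,0,0.03,0],
    [0,0,0,0.03,0]
  ]
}}

```text
t: 9.72
tool_pos: [0.5751, -0.1524, 0.2221]
tool_rot: [0.661, 3.021, 0.083]
contact_force: [0.9, 0.0, -1.4]
opening: 0.0538
```

```bash
python3 - <<'E'
from h import *
o=ctrl.get_obs();print(o['contact_force'],o['tool_pos'],cv2.Rodrigues(o['tool_rot'])[0].round(3))
shot('side','s7.png');shot('scene','c7.png')
a=cv2.imread('pics/s7.png')[150:310,300:460];b=cv2.imread('pics/c7.png')[170:330,260:420]
cv2.imwrite('pics/sc7.png',cv2.resize(np.hstack([a,b]),None,fx=2.5,fy=2.5,interpolation=3))
E

```

```text
[ 0.86000673  0.00203662 -1.38594858] [ 0.57511793 -0.15241446  0.22206621] [[-0.908  0.416  0.058]
 [ 0.418  0.907  0.042]
 [-0.035  0.062 -0.997]]
```

View pics/sc7.png

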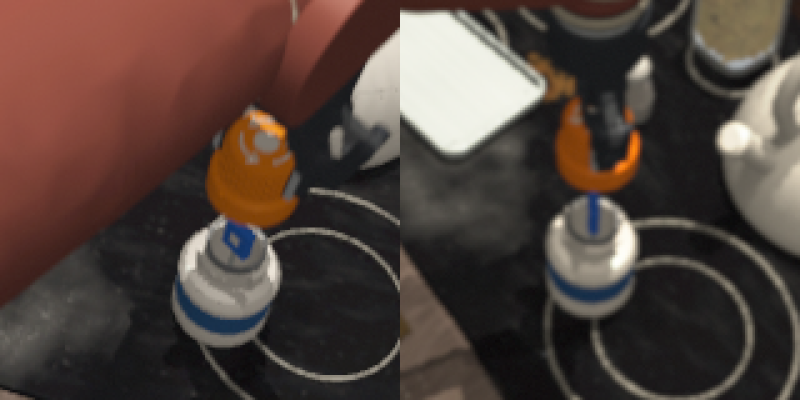

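{"method": "step_arm", "body": {
  "moves": [
    [0,0.002,0.025,0,-5],
    [0,0.002,0.045,0,-7],
    [0,0.002,0.05,0,-7],
    [0,0.002,0.05,0,-7],
    [0,0.002,0.05,0,-7],
    [0,0.002,0.05,0,-7],
    [0,0.002,0.045,0,-5],
    [0,0.002,0.03,0,0],
    [0,0,0.01,0,0],
    [0,0,0,0,0]
  ]
}}

```text
t: 11.08
tool_pos: [0.59, 0.2113, 0.2186]
tool_rot: [1.791, 2.497, 0.033]
contact_force: [1.1, -0.1, -0.2]
opening: 0.0543
```

```bash
python3 - <<'E'
from h import *
o,p=shot('wrist','w8.png');print(o['contact_force'],o['tool_pos'],cv2.Rodrigues(o['tool_rot'])[0].round(3))
ps=shot('side','s8.png')[1];pc=shot('scene','c8.png')[1]
a=cv2.imread('pics/s8.png')[100:300,160:360];b=cv2.imread('pics/c8.png')[100:300,180:380]
cv2.imwrite('pics/sc8.png',cv2.resize(np.hstack([a,b]),None,fx=2,fy=2,interpolation=3))
E

```

```text
[ 1.09023236 -0.05258943 -0.18014632] [0.58995386 0.21134267 0.21859987] [[-0.319  0.945  0.068]
 [ 0.947  0.321 -0.023]
 [-0.043  0.057 -0.997]]
```

View pics/sc8.png

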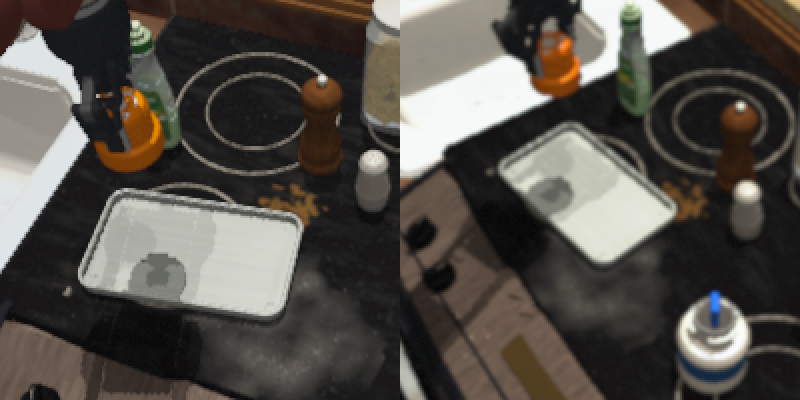

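View pics/w8.png

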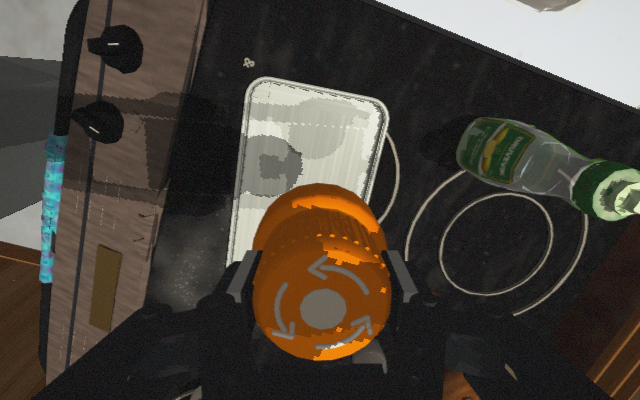

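```bash
python3 - <<'E'
from h import *
o=ctrl.get_obs();p=ctrl.get_image('wrist')
t=np.radians(8);ex=np.array([np.cos(t),np.sin(t),0]);ey=np.array([-np.sin(t),np.cos(t),0])
c=np.array([.598,.166,.02])
P=[c+.07*ex*i+.12*ey*j for i,j in [(1,1),(1,-1),(-1,-1),(-1,1)]]
im=cv2.cvtColor(p['color'],cv2.COLOR_RGB2BGR)
cv2.polylines(im,[proj(p,P,o).astype(np.int32)],True,(0,0,255),1)
cv2.imwrite('pics/w8o.png',im[40:330,180:460])
p=ctrl.get_image('scene');im=cv2.cvtColor(p['color'],cv2.COLOR_RGB2BGR)
cv2.polylines(im,[proj(p,P).astype(np.int32)],True,(0,0,255),1);a=im[140:250,210:340]
p=ctrl.get_image('side');im=cv2.cvtColor(p['color'],cv2.COLOR_RGB2BGR)
cv2.polylines(im,[proj(p,P).astype(np.int32)],True,(0,0,255),1);b=im[170:280,190:320]
cv2.imwrite('pics/sco.png',cv2.resize(np.hstack([a,b]),None,fx=3,fy=3))
E
```

```text
(no output)
```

View pics/w8o.png

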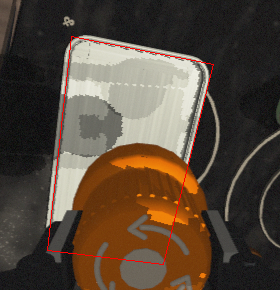

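View pics/sco.png

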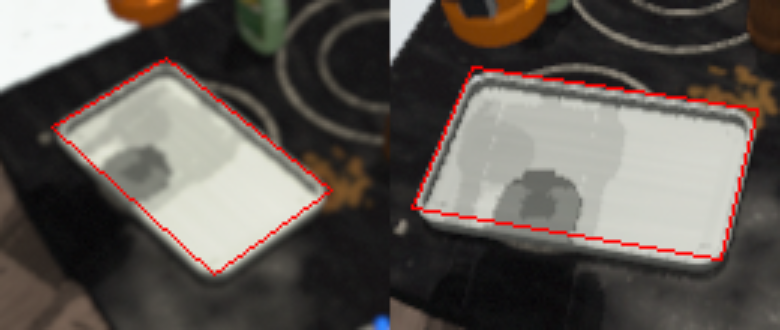

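{"method": "step_arm", "body": {
  "moves": [
    [0,-0.002,0.004,-0.03,0],
    [0,-0.001,0.003,-0.04,0],
    [0,0,0,-0.04,0],
    [0,0,0,-0.03,0],
    [0,0,0,-0.015,0],
    [0,0,0,-0.005,0]
  ]
}}

```text
t: 12.12
tool_pos: [0.5901, 0.214, 0.0594]
tool_rot: [1.797, 2.485, 0.043]
contact_force: [-0.4, 0.4, -1.5]
opening: 0.0538
```

{"method": "step_arm", "body": {
  "moves": [
    [0,-0.003,0.004,-0.01,0],
    [0,0,0,-0.008,0],
    [0,0,0,-0.003,0]
  ]
}}

```text
t: 12.5
tool_pos: [0.589, 0.2187, 0.0402]
tool_rot: [1.795, 2.482, 0.049]
contact_force: [-0.9, -0.3, -0.2]
opening: 0.0539
```

{"method": "step_arm", "body": {
  "moves": [
    [0,-0.001,0,-0.003,0],
    [0,0,0,-0.002,0],
    [0,0,0,-0.002,0]
  ]
}}

```text
t: 12.88
tool_pos: [0.5888, 0.2186, 0.0353]
tool_rot: [1.794, 2.481, 0.049]
contact_force: [-5.5, -4.0, 12.5]
opening: 0.0539
```

{"method": "step_arm", "body": {
  "moves": [
    [0.7,0,0,0.001,0],
    [0.8,0,0,0,0],
    [1,0,0,0,0],
    [1,0,0,0,0],
    [1,0,0,0,0]
  ]
}}

```text
t: 13.5
tool_pos: [0.5896, 0.2189, 0.037]
tool_rot: [1.793, 2.48, 0.051]
contact_force: [0.5, 0.4, -0.7]
opening: 0.0851
```

```bash
python3 - <<'E'
from h import *
o,p=shot('wrist','w9.png');print(o['contact_force'],o['opening'])
ps=shot('side','s9.png')[1]
cv2.imwrite('pics/s9z.png',cv2.resize(cv2.imread('pics/s9.png')[130:290,160:340],None,fx=3,fy=3,interpolation=3))
E

```

```text
[ 0.48992675  0.4242564  -0.67775282] 0.08512754821275063
```

View pics/w9.png

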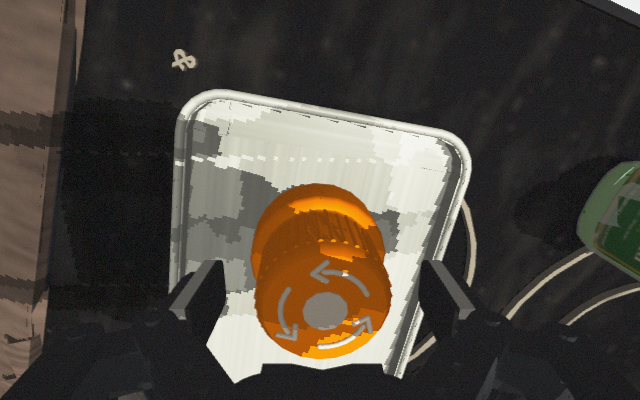

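View pics/s9z.png

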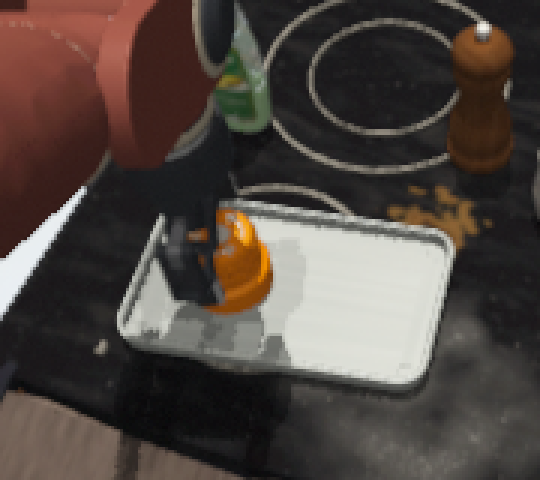

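The cap stands on the tray floor between the open fingers. I'll rise straight up, then go back over the jar.

{"method": "step_arm", "body": {
  "moves": [
    [1,0,0,0.02,0],
    [1,0,0,0.04,0],
    [1,0,0,0.05,0],
    [1,0,0,0.06,0],
    [1,0,-0.02,0.05,0],
    [1,-0.002,-0.05,0.02,-6.6],
    [1,-0.002,-0.05,0.01,-6.6],
    [1,-0.002,-0.05,0,-6.6],
    [1,-0.002,-0.05,0,-6.6],
    [1,-0.002,-0.05,0,-6.6],
    [1,-0.002,-0.05,0,-6.6],
    [1,0,-0.03,0,-6.6],
    [1,0,-0.015,0,-6.6],
    [1,0,0,0,0]
  ]
}}

```text
t: 15.35
tool_pos: [0.5738, -0.1577, 0.3211]
tool_rot: [2.701, 1.372, 0.012]
contact_force: [0.3, 0.4, -0.3]
opening: 0.0857
```

```bash
python3 - <<'E'
from h import *
o,p=shot('wrist','w10.png');print(o['tool_pos'],cv2.Rodrigues(o['tool_rot'])[0].round(3))
for q in ['tab','basket','jar']: print(q,[(np.round(d['bbox']).tolist(),round(d['p'],2)) for d in ctrl.spot_in(p,q)][:2])
ps=shot('side','s10.png')[1];pc=shot('scene','c10.png')[1]
a=cv2.imread('pics/s10.png')[110:300,170:430]
cv2.imwrite('pics/s10z.png',cv2.resize(a,None,fx=2.8,fy=2.8,interpolation=3))
cv2.imwrite('pics/c10z.png',cv2.resize(cv2.imread('pics/c10.png')[110:310,220:400],None,fx=3,fy=3,interpolation=3))
E

```

```text
[ 0.57384945 -0.15772353  0.32110788] [[ 0.591  0.804  0.057]
 [ 0.805 -0.585 -0.096]
 [-0.044  0.103 -0.994]]
tab [([285.0, 138.0, 309.0, 178.0], 0.87)]
basket [([287.0, 139.0, 312.0, 178.0], 0.68)]
jar [([268.0, 113.0, 335.0, 184.0], 0.92)]
```

View pics/w10.png

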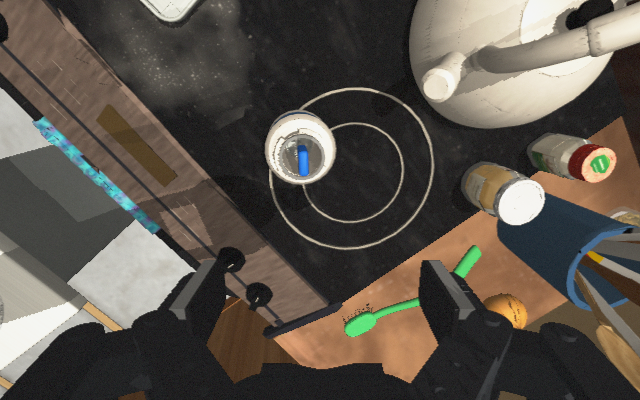

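View pics/s10z.png

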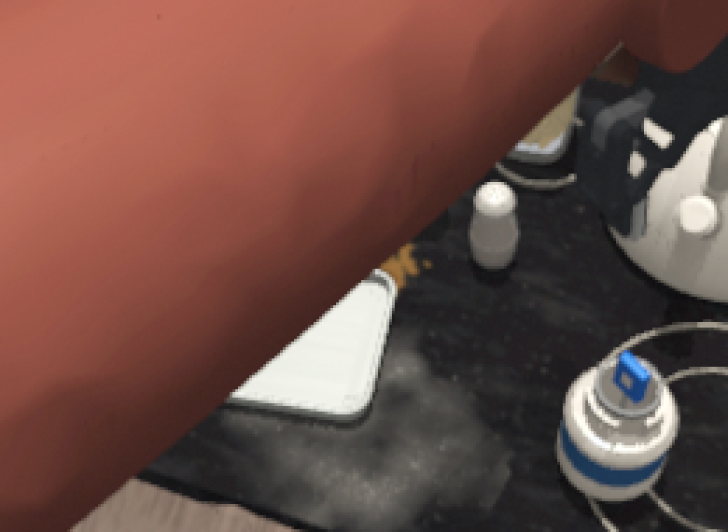

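View pics/c10z.png

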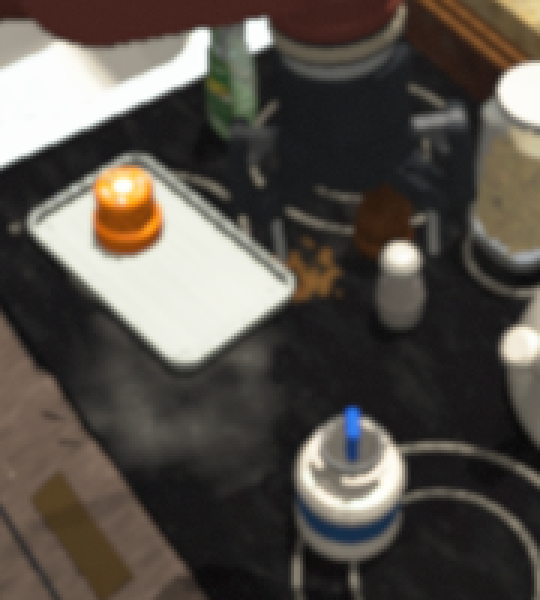

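{"method": "step_arm", "body": {
  "moves": [
    [1,0,0,0,0],
    [1,0,0,0,0],
    [1,0,0,0,0],
    [1,0,0,0,0]
  ]
}}

```text
t: 16.15
tool_pos: [0.574, -0.1548, 0.3195]
tool_rot: [2.699, 1.379, 0.01]
contact_force: [-0.6, 0.0, -0.9]
opening: 0.0855
```

```bash
python3 - <<'E'
from h import *
o=ctrl.get_obs();print(o['tool_pos'],cv2.Rodrigues(o['tool_rot'])[0].round(3),o['q'].round(3))
E

```

```text
[ 0.5739803  -0.15477674  0.31950503] [[ 0.587  0.807  0.056]
 [ 0.808 -0.581 -0.095]
 [-0.044  0.101 -0.994]] [-0.356 -0.108  1.628 -0.07   1.536  0.27 ]
```

{"method": "step_arm", "body": {
  "moves": [
    [1,0,0,-0.025,0],
    [1,0,0.001,-0.025,0],
    [1,0,0.001,-0.025,0],
    [1,0,0,-0.01,0],
    [1,0,0,0,0]
  ]
}}

```text
t: 16.77
tool_pos: [0.5745, -0.1531, 0.2338]
tool_rot: [2.698, 1.378, 0.013]
contact_force: [0.2, 1.0, 0.3]
opening: 0.0855
```

```bash
python3 - <<'E'
from h import *
o,p=shot('wrist','w11.png');print(o['tool_pos'],cv2.Rodrigues(o['tool_rot'])[0].round(3),o['q'].round(3))
for q in ['tab','basket']: print(q,[(np.round(d['bbox']).tolist(),round(d['p'],2)) for d in ctrl.spot_in(p,q)][:2])
cv2.imwrite('pics/w11z.png',cv2.resize(cv2.imread('pics/w11.png')[100:300,220:420],None,fx=3,fy=3,interpolation=3))
h=cv2.cvtColor(p['color'],cv2.COLOR_RGB2HSV)
m=((h[...,0]>100)&(h[...,0]<125)&(h[...,1]>130)&(h[...,2]>60)).astype(np.uint8);m[:, :220]=0;m[:,420:]=0
k,lab,st,c=cv2.connectedComponentsWithStats(m);i=1+st[1:,4].argmax();print(st[i],c[i])
E

```

```text
[ 0.57446688 -0.15314261  0.23375984] [[ 0.587  0.807  0.059]
 [ 0.808 -0.581 -0.096]
 [-0.043  0.104 -0.994]] [-0.353 -0.073  1.736 -0.071  1.39   0.283]
tab [([291.0, 161.0, 320.0, 210.0], 0.59)]
basket [([290.0, 161.0, 322.0, 214.0], 0.75)]
[304 169  15  43 533] [311.25140713 190.16322702]
```

View pics/w11z.png

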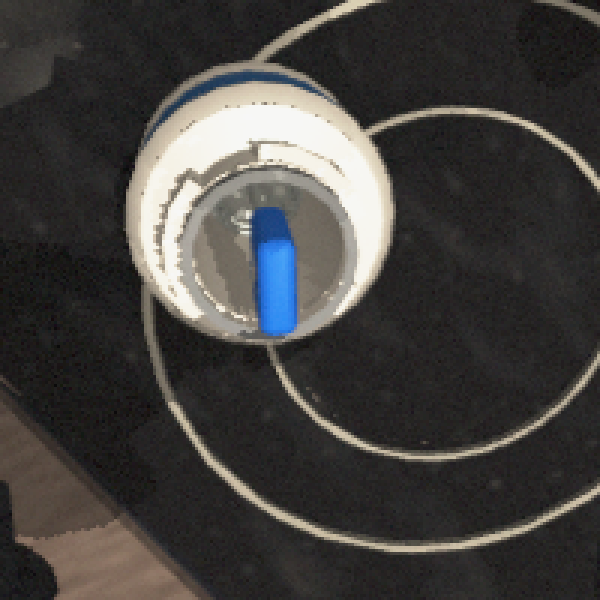

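```bash
cat > tab.py <<'E'
from h import *
import sys
o=ctrl.get_obs();p=ctrl.get_image('wrist')
v=list(map(float,sys.argv[1:5]))
A=onz(p,v[:2],.138,o);B=onz(p,v[2:],.138,o)
d=A-B;print('centre',((A+B)/2).round(4),'len',np.linalg.norm(d).round(4),'wide dir',np.degrees(np.arctan2(d[1],d[0])).round(1))
R=cv2.Rodrigues(o['tool_rot'])[0];print('jaw yaw',np.degrees(np.arctan2(R[1,1],R[0,1])).round(1),'tilt',R[:2,2].round(3),o['tool_pos'].round(4))
E
python3 tab.py 312.3 180.3 313 211
```

```text
centre [ 0.5797 -0.154   0.138 ] len 0.0245 wide dir 54.9
jaw yaw -35.8 tilt [ 0.061 -0.097] [ 0.5753 -0.1534  0.2356]
```

```bash
python3 - <<'E'
import cv2,numpy as np
for r in [(2.53,1.846,.01),(2.522,1.856,.013),(2.506,1.85,.029),(2.503,1.848,.032),(2.504,1.849,.03),(2.504,1.85,.029),(2.327,2.065,.033),(2.319,2.057,.030),(2.039,2.325,.045),(1.73,2.559,.054),(1.218,2.844,.069),(.664,3.016,.081),(.661,3.021,.083),(1.791,2.497,.033),(1.797,2.485,.043),(1.795,2.482,.049),(1.793,2.48,.051),(2.701,1.372,.012),(2.698,1.378,.013)]:
    R=cv2.Rodrigues(np.array(r))[0];print(r,'tool-frame tilt',R[2,:2].round(3),'world',R[:2,2].round(3))
E
```

```text
(2.53, 1.846, 0.01) tool-frame tilt [-0.001  0.012] world [ 0.011 -0.004]
(2.522, 1.856, 0.013) tool-frame tilt [0.001 0.013] world [ 0.013 -0.003]
(2.506, 1.85, 0.029) tool-frame tilt [-0.001  0.032] world [ 0.031 -0.01 ]
(2.503, 1.848, 0.032) tool-frame tilt [-0.001  0.036] world [ 0.034 -0.012]
(2.504, 1.849, 0.03) tool-frame tilt [-0.002  0.035] world [ 0.033 -0.012]
(2.504, 1.85, 0.029) tool-frame tilt [-0.002  0.034] world [ 0.032 -0.012]
(2.327, 2.065, 0.033) tool-frame tilt [-0.004  0.037] world [ 0.036 -0.009]
(2.319, 2.057, 0.03) tool-frame tilt [-0.013  0.044] world [ 0.042 -0.018]
(2.039, 2.325, 0.045) tool-frame tilt [-0.018  0.054] world [ 0.056 -0.01 ]
(1.73, 2.559, 0.054) tool-frame tilt [-0.024  0.058] world [ 0.063 -0.   ]
(1.218, 2.844, 0.069) tool-frame tilt [-0.026  0.059] world [0.061 0.022]
(0.664, 3.016, 0.081) tool-frame tilt [-0.04   0.062] world [0.062 0.04 ]
(0.661, 3.021, 0.083) tool-frame tilt [-0.035  0.063] world [0.058 0.042]
(1.791, 2.497, 0.033) tool-frame tilt [-0.043  0.057] world [ 0.068 -0.022]
(1.797, 2.485, 0.043) tool-frame tilt [-0.044  0.066] world [ 0.077 -0.021]
(1.795, 2.482, 0.049) tool-frame tilt [-0.045  0.072] world [ 0.082 -0.02 ]
(1.793, 2.48, 0.051) tool-frame tilt [-0.046  0.074] world [ 0.085 -0.02 ]
(2.701, 1.372, 0.012) tool-frame tilt [-0.044  0.103] world [ 0.058 -0.096]
(2.698, 1.378, 0.013) tool-frame tilt [-0.043  0.103] world [ 0.058 -0.096]
```

{"method": "step_arm", "body": {
  "moves": [
    [1,0,0,0.06,0],
    [1,0,0,0,0],
    [1,0,0,0,0]
  ]
}}

```text
t: 17.35
tool_pos: [0.5755, -0.1536, 0.2987]
tool_rot: [2.694, 1.376, 0.018]
contact_force: [0.0, -0.1, -0.6]
opening: 0.0854
```

```bash
cat > t.py <<'E'
from h import *
o=ctrl.get_obs();R=cv2.Rodrigues(o['tool_rot'])[0];print('jaw yaw',np.degrees(np.arctan2(R[1,1],R[0,1])).round(1),'tool tilt',R[2,:2].round(3),'world',R[:2,2].round(3),o['tool_pos'].round(4),o['contact_force'].round(1))
E
python3 t.py
```

```text
jaw yaw -35.8 tool tilt [-0.042  0.109] world [ 0.063 -0.098] [ 0.5755 -0.1536  0.2987] [ 0.  -0.1 -0.6]
```

{"method": "step_arm", "body": {
  "moves": [
    [1,0,0,0,10],
    [1,0,0,0,10],
    [1,0,0,0,10],
    [1,0,0,0,0]
  ]
}}

```text
t: 17.85
tool_pos: [0.5754, -0.1534, 0.2976]
tool_rot: [2.237, 2.048, 0.064]
contact_force: [-0.2, 0.3, -0.8]
opening: 0.0854
```

```bash
python3 t.py
```

```text
jaw yaw -4.9 tool tilt [-0.042  0.108] world [ 0.104 -0.051] [ 0.5754 -0.1534  0.2976] [-0.2  0.3 -0.8]
```

{"method": "step_arm", "body": {
  "moves": [
    [1,0,0,0,-10],
    [1,0,0,0,-10],
    [1,0,0,0,-10],
    [1,0,0,0,0]
  ]
}}

```text
t: 18.35
tool_pos: [0.575, -0.1532, 0.2959]
tool_rot: [2.704, 1.36, 0.016]
contact_force: [0.1, 0.6, -0.8]
opening: 0.0854
```

```bash
python3 t.py
```

```text
jaw yaw -36.5 tool tilt [-0.042  0.107] world [ 0.061 -0.097] [ 0.575  -0.1532  0.2959] [ 0.1  0.6 -0.8]
```

{"method": "step_arm", "body": {
  "moves": [
    [1,-0.055,0.015,0,0],
    [1,0,0,0,0]
  ]
}}

```text
t: 18.6
tool_pos: [0.518, -0.1375, 0.2917]
tool_rot: [2.707, 1.367, 0.009]
contact_force: [-0.4, -1.0, -0.6]
opening: 0.0855
```

```bash
python3 t.py
```

```text
jaw yaw -36.3 tool tilt [-0.044  0.1  ] world [ 0.054 -0.095] [ 0.518  -0.1375  0.2917] [-0.4 -1.  -0.6]
```

{"method": "step_arm", "body": {
  "moves": [
    [1,0.055,-0.015,0,0],
    [1,0,0,0,0]
  ]
}}

```text
t: 18.85
tool_pos: [0.5738, -0.1527, 0.2892]
tool_rot: [2.707, 1.37, 0.006]
contact_force: [-0.2, -0.3, -0.1]
opening: 0.0855
```

```bash
python3 t.py
```

```text
jaw yaw -36.2 tool tilt [-0.045  0.098] world [ 0.052 -0.094] [ 0.5738 -0.1527  0.2892] [-0.2 -0.3 -0.1]
```

{"method": "step_arm", "body": {
  "moves": [
    [1,-0.055,0.014,0.01,0],
    [1,-0.055,0.014,0.01,0],
    [1,-0.055,0.014,0.01,0],
    [1,0,0,0,0]
  ]
}}

```text
t: 19.35
tool_pos: [0.4063, -0.1104, 0.3206]
tool_rot: [2.703, 1.374, 0.008]
contact_force: [0.3, -0.2, 0.4]
opening: 0.0853
```

```bash
python3 t.py
```

```text
jaw yaw -36.0 tool tilt [-0.045  0.099] world [ 0.054 -0.095] [ 0.4063 -0.1104  0.3206] [ 0.3 -0.2  0.4]
```

{"method": "step_arm", "body": {
  "moves": [
    [1,0.025,-0.006,0,0],
    [1,0.03,-0.007,0,0],
    [1,0.03,-0.008,0,0],
    [1,0.03,-0.008,0,0],
    [1,0.03,-0.008,0,0],
    [1,0.02,-0.005,0,0],
    [1,0,0,0,0]
  ]
}}

```text
t: 20.23
tool_pos: [0.5821, -0.1556, 0.3218]
tool_rot: [2.695, 1.376, 0.016]
contact_force: [-0.8, 0.1, -0.7]
opening: 0.0854
```

```bash
python3 t.py
```

```text
jaw yaw -35.8 tool tilt [-0.043  0.107] world [ 0.062 -0.098] [ 0.5821 -0.1556  0.3218] [-0.8  0.1 -0.7]
```

Radial and turning moves do not undo the hand tilt of about 0.11 rad. I'll accept it, because the basket rights itself on its flat base. I'll pinch gently.

{"method": "step_arm", "body": {
  "moves": [
    [1,0,0,-0.03,0.5],
    [1,0,0,-0.035,0],
    [1,0,0,-0.035,0],
    [1,0,0,-0.03,0],
    [1,0,0,-0.015,0],
    [1,0,0,0,0]
  ],
  "newtons": 30
}}

```text
t: 20.98
tool_pos: [0.582, -0.1556, 0.1743]
tool_rot: [2.686, 1.39, 0.02]
contact_force: [-0.2, 0.7, 0.8]
opening: 0.0856
```

```bash
python3 t.py; python3 - <<'E'
from h import *
shot('wrist','w12.png')
cv2.imwrite('pics/w12z.png',cv2.resize(cv2.imread('pics/w12.png')[130:400,170:470],None,fx=2.2,fy=2.2,interpolation=3))
E
```

```text
jaw yaw -35.1 tool tilt [-0.042  0.111] world [ 0.066 -0.098] [ 0.582  -0.1556  0.1743] [-0.2  0.7  0.8]
```

View pics/w12z.png

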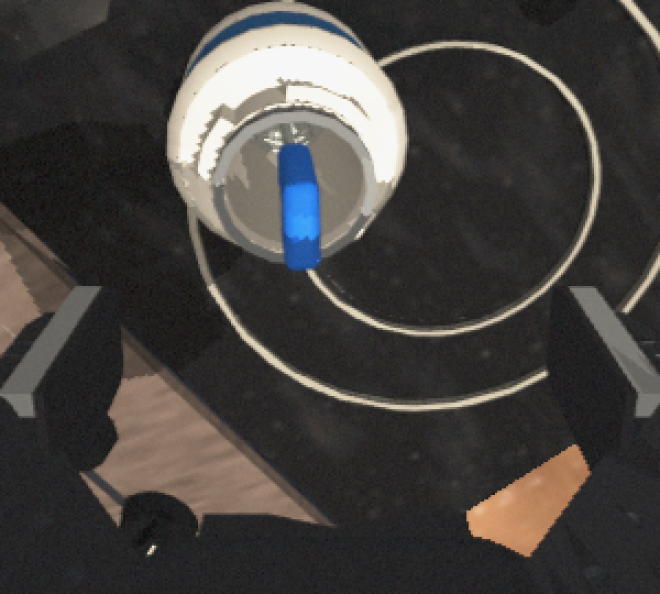

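```bash
python3 tab.py 306.4 214.1 307.3 249
```

```text
centre [ 0.5796 -0.1528  0.138 ] len 0.0224 wide dir 55.3
jaw yaw -35.1 tilt [ 0.068 -0.099] [ 0.5825 -0.1558  0.1754]
```

{"method": "step_arm", "body": {
  "moves": [
    [1,-0.001,0,-0.02,0],
    [1,-0.001,0,-0.02,0],
    [1,0,0,-0.012,0],
    [1,0,0,-0.004,0],
    [1,0,0,0,0]
  ]
}}

```text
t: 21.7
tool_pos: [0.5819, -0.1564, 0.1188]
tool_rot: [2.681, 1.387, 0.027]
contact_force: [-1.0, -0.5, 0.6]
opening: 0.0854
```

```bash
python3 t.py
```

```text
jaw yaw -35.2 tool tilt [-0.04   0.117] world [ 0.072 -0.101] [ 0.5819 -0.1564  0.1188] [-1.  -0.5  0.6]
```

{"method": "step_arm", "body": {
  "moves": [
    [1,-0.001,0.001,-0.005,0],
    [0.4,0,0,0,0],
    [0.3,0,0,0,0],
    [0.3,0,0,0,0],
    [0.3,0,0,0,0]
  ]
}}

```text
t: 22.32
tool_pos: [0.5821, -0.1557, 0.1155]
tool_rot: [2.679, 1.386, 0.031]
contact_force: [0.7, 0.2, 0.4]
opening: 0.0259
```

```bash
python3 t.py;python3 -c "
from h import *
shot('wrist','w13.png')"
```

```text
jaw yaw -35.2 tool tilt [-0.039  0.12 ] world [ 0.076 -0.102] [ 0.5821 -0.1557  0.1155] [0.7 0.2 0.4]
```

View pics/w13.png

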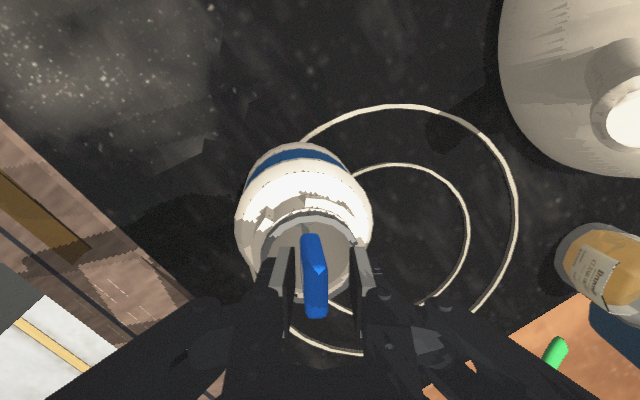

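The tab is centred between the fingers. I'm closing on it now.

{"method": "step_arm", "body": {
  "moves": [
    [0,0,0,0,0],
    [0,0,0,0,0],
    [0,0,0,0,0],
    [0,0,0,0,0]
  ],
  "newtons": 35
}}

```text
t: 22.88
tool_pos: [0.5806, -0.1547, 0.1156]
tool_rot: [2.683, 1.388, 0.026]
contact_force: [-2.0, 1.7, 2.6]
opening: 0.0102
```

```bash
python3 t.py
```

```text
jaw yaw -35.2 tool tilt [-0.04   0.115] world [ 0.071 -0.099] [ 0.5806 -0.1547  0.1156] [-2.   1.7  2.6]
```

{"method": "step_arm", "body": {
  "moves": [
    [0,-0.002,0.003,0.005,0],
    [0,-0.002,0.003,0.01,0],
    [0,0,0,0.012,0]
  ]
}}

```text
t: 23.25
tool_pos: [0.5745, -0.1479, 0.1406]
tool_rot: [2.685, 1.39, 0.021]
contact_force: [-1.1, -0.2, -1.1]
opening: 0.0095
```

```bash
python3 t.py; python3 - <<'E'
from h import *
shot('side','s14.png');shot('scene','c14.png')
a=cv2.imread('pics/s14.png')[170:310,330:470];b=cv2.imread('pics/c14.png')[190:330,270:410]
cv2.imwrite('pics/sc14.png',cv2.resize(np.hstack([a,b]),None,fx=2.8,fy=2.8,interpolation=3))
E
```

```text
jaw yaw -35.1 tool tilt [-0.042  0.111] world [ 0.066 -0.098] [ 0.5745 -0.1479  0.1406] [-1.1 -0.2 -1.1]
```

View pics/sc14.png

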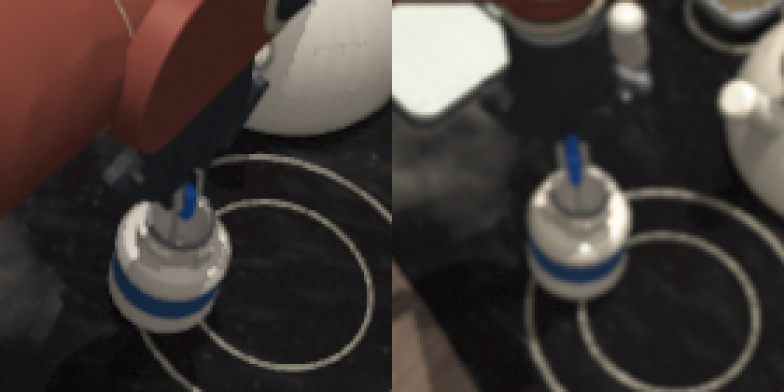

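{"method": "step_arm", "body": {
  "moves": [
    [0,0,0,0.015,0],
    [0,0,0,0.015,0],
    [0,0,0,0.02,0],
    [0,0,0,0.02,0],
    [0,0,0,0.02,0]
  ]
}}

```text
t: 23.98
tool_pos: [0.5758, -0.1487, 0.2389]
tool_rot: [2.682, 1.387, 0.026]
contact_force: [-0.4, 0.3, -0.3]
opening: 0.0092
```

```bash
python3 t.py
```

```text
jaw yaw -35.2 tool tilt [-0.04   0.116] world [ 0.071 -0.1  ] [ 0.5758 -0.1487  0.2389] [-0.4  0.3 -0.3]
```

{"method": "step_arm", "body": {
  "moves": [
    [0,0,0,0.02,0],
    [0,0,0,0.02,0],
    [0,0,0,0.015,0]
  ]
}}

```text
t: 24.35
tool_pos: [0.5773, -0.1492, 0.3009]
tool_rot: [2.678, 1.385, 0.033]
contact_force: [1.1, 0.2, -0.6]
opening: 0.0091
```

```bash
python3 t.py; python3 - <<'E'
from h import *
shot('wrist','w15.png');shot('side','s15.png');shot('scene','c15.png')
a=cv2.imread('pics/s15.png')[130:310,310:490];b=cv2.imread('pics/c15.png')[150:330,250:430]
cv2.imwrite('pics/sc15.png',cv2.resize(np.hstack([a,b]),None,fx=2.2,fy=2.2,interpolation=3))
E
```

```text
jaw yaw -35.2 tool tilt [-0.039  0.122] world [ 0.077 -0.102] [ 0.5773 -0.1492  0.3009] [ 1.1  0.2 -0.6]
```

View pics/sc15.png

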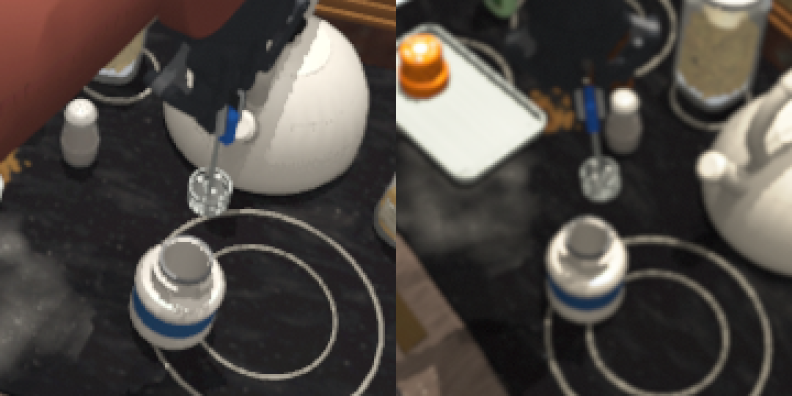

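View pics/w15.png

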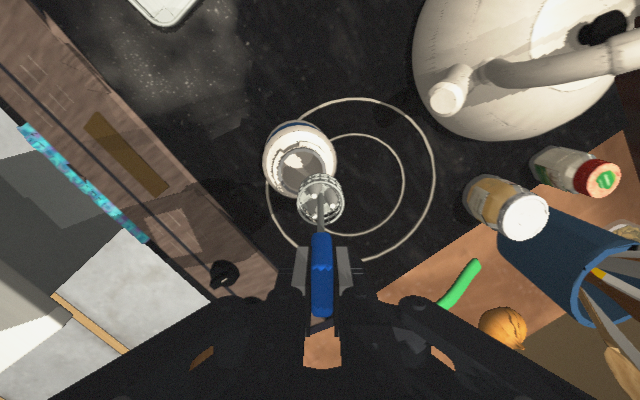

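The basket is out and gripped, leaning with the hand by about 0.1 rad. The jar stands and the cap is on the tray. I'll carry the basket over to the tray.

{"method": "step_arm", "body": {
  "moves": [
    [0,0.001,0.02,0,0],
    [0,0.002,0.035,0,0],
    [0,0.002,0.04,0,0],
    [0,0.002,0.04,0,0],
    [0,0.002,0.04,0,0],
    [0,0.002,0.04,0,0],
    [0,0.002,0.03,0,0],
    [0,0,0.015,0,0],
    [0,0,0,0,0]
  ],
  "newtons": 40
}}

```text
t: 25.62
tool_pos: [0.5833, 0.1271, 0.2867]
tool_rot: [2.687, 1.396, 0.009]
contact_force: [0.3, -0.0, -1.5]
opening: 0.0091
```

```bash
python3 t.py
```

```text
jaw yaw -34.9 tool tilt [-0.047  0.103] world [ 0.057 -0.098] [0.5833 0.1271 0.2867] [ 0.3 -0.  -1.5]
```

{"method": "step_arm", "body": {
  "moves": [
    [0,0.005,-0.002,-0.02,0],
    [0,0.005,-0.002,-0.03,0],
    [0,0.002,0,-0.03,0],
    [0,0,0,-0.03,0],
    [0,0,0,-0.02,0],
    [0,0,0,-0.008,0],
    [0,0,0,0,0]
  ]
}}

```text
t: 26.5
tool_pos: [0.5943, 0.1153, 0.1376]
tool_rot: [2.693, 1.384, 0.0]
contact_force: [0.8, 0.1, -0.9]
opening: 0.0092
```

```bash
python3 t.py; python3 - <<'E'
from h import *
shot('wrist','w16.png');shot('side','s16.png');shot('scene','c16.png')
a=cv2.imread('pics/s16.png')[120:300,180:360];b=cv2.imread('pics/c16.png')[100:280,200:380]
cv2.imwrite('pics/sc16.png',cv2.resize(np.hstack([a,b]),None,fx=2.2,fy=2.2,interpolation=3))
E
```

```text
jaw yaw -35.4 tool tilt [-0.052  0.101] world [ 0.052 -0.101] [0.5943 0.1153 0.1376] [ 0.8  0.1 -0.9]
```

View pics/sc16.png

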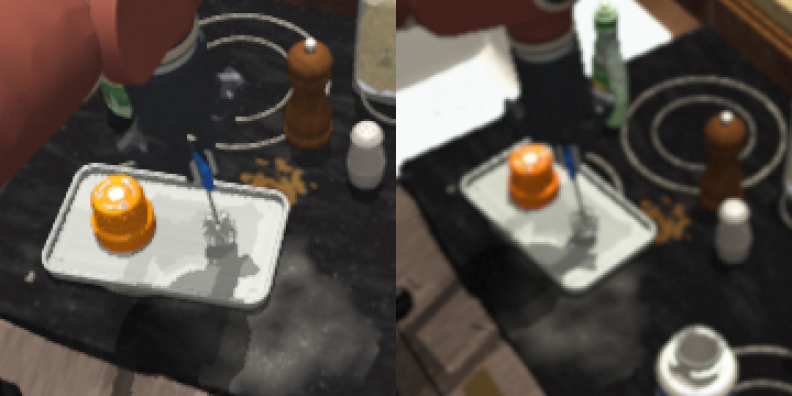

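View pics/w16.png

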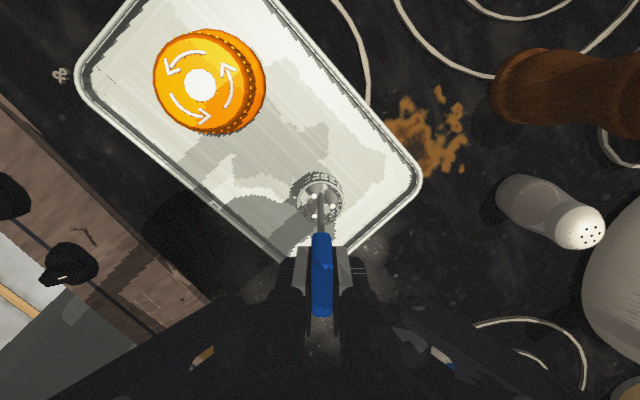

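{"method": "step_arm", "body": {
  "moves": [
    [0,0,0.006,-0.005,0],
    [0,0,0.003,-0.005,0],
    [0,0,0,-0.003,0],
    [0,0,0,-0.002,0]
  ]
}}

```text
t: 27.15
tool_pos: [0.597, 0.1262, 0.1265]
tool_rot: [2.69, 1.384, 0.012]
contact_force: [0.1, -0.0, -0.9]
opening: 0.009
```

```bash
python3 t.py
```

```text
jaw yaw -35.4 tool tilt [-0.046  0.107] world [ 0.06  -0.099] [0.597  0.1262 0.1265] [ 0.1 -0.  -0.9]
```

{"method": "step_arm", "body": {
  "moves": [
    [0,0,-0.001,-0.003,0],
    [0,0,-0.001,-0.002,0],
    [0,0,-0.001,-0.002,0]
  ]
}}

```text
t: 27.52
tool_pos: [0.5974, 0.1231, 0.1197]
tool_rot: [2.69, 1.384, 0.013]
contact_force: [-1.1, 1.2, 7.1]
opening: 0.0089
```

{"method": "step_arm", "body": {
  "moves": [
    [0,0.002,-0.003,0,0],
    [0,0.002,-0.003,0,0],
    [0,0.002,-0.003,0,0]
  ],
  "newtons": 20
}}

```text
t: 27.9
tool_pos: [0.6037, 0.1137, 0.1199]
tool_rot: [2.69, 1.384, 0.014]
contact_force: [-0.2, 1.0, -0.2]
opening: 0.0093
```

```bash
python3 t.py; python3 - <<'E'
from h import *
shot('wrist','w17.png');shot('side','s17.png');shot('scene','c17.png')
a=cv2.imread('pics/s17.png')[120:300,180:360];b=cv2.imread('pics/c17.png')[100:280,200:380]
cv2.imwrite('pics/sc17.png',cv2.resize(np.hstack([a,b]),None,fx=2.2,fy=2.2,interpolation=3))
E
```

```text
jaw yaw -35.4 tool tilt [-0.045  0.107] world [ 0.061 -0.099] [0.6037 0.1137 0.1199] [-0.2  1.  -0.2]
```

View pics/sc17.png

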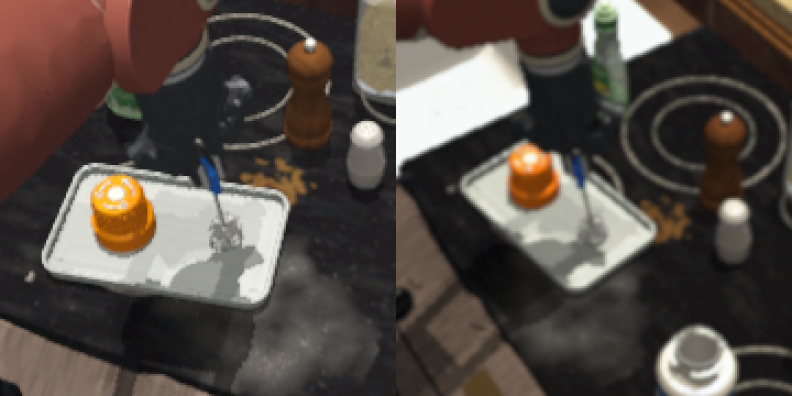

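{"method": "step_arm", "body": {
  "moves": [
    [0,0,0,-0.002,0],
    [0,0,0,-0.001,0]
  ]
}}

```text
t: 28.3
tool_pos: [0.6047, 0.1134, 0.1197]
tool_rot: [2.689, 1.383, 0.016]
contact_force: [-3.1, 1.1, 4.0]
opening: 0.0089
```

{"method": "step_arm", "body": {
  "moves": [
    [0.15,0,0,0,0],
    [0.2,0,0,0,0],
    [0.3,0,0,0,0],
    [0.4,0,0,0,0],
    [0.4,0,0,0,0]
  ]
}}

```text
t: 28.92
tool_pos: [0.6046, 0.1134, 0.1188]
tool_rot: [2.688, 1.383, 0.016]
contact_force: [-0.0, -0.5, 0.5]
opening: 0.034
```

```bash
python3 t.py; python3 - <<'E'
from h import *
shot('wrist','w18.png');shot('side','s18.png');shot('scene','c18.png')
a=cv2.imread('pics/s18.png')[120:300,180:360];b=cv2.imread('pics/c18.png')[100:280,200:380]
cv2.imwrite('pics/sc18.png',cv2.resize(np.hstack([a,b]),None,fx=2.2,fy=2.2,interpolation=3))
E
```

```text
jaw yaw -35.4 tool tilt [-0.045  0.11 ] world [ 0.063 -0.1  ] [0.6046 0.1134 0.1188] [-0.  -0.5  0.5]
```

View pics/sc18.png

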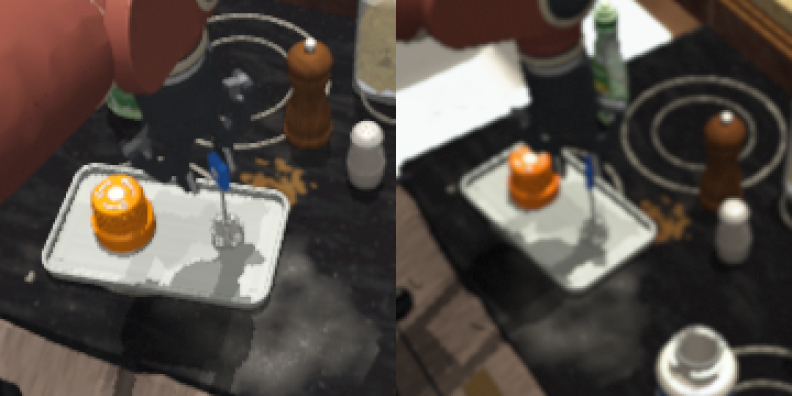

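View pics/w18.png

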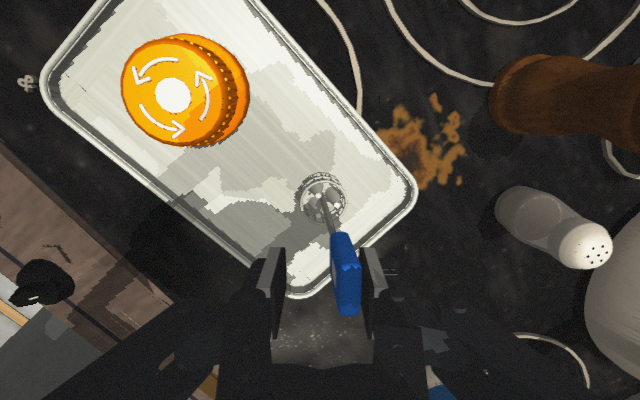

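The basket has stood itself upright and is free in the jaws. I'm opening fully and rising straight up.

{"method": "step_arm", "body": {
  "moves": [
    [0.7,0.003,-0.002,0,0],
    [1,0.002,-0.002,0,0],
    [1,0,0,0,0],
    [1,0,0,0,0],
    [1,0,0,0.02,0],
    [1,0,0,0.03,0],
    [1,0,0,0.04,0],
    [1,0,0,0.04,0],
    [1,-0.02,0,0.02,0],
    [1,0,0,0,0],
    [1,0,0,0,0]
  ]
}}

```text
t: 30.45
tool_pos: [0.5899, 0.1093, 0.2821]
tool_rot: [2.686, 1.382, 0.027]
contact_force: [0.6, 0.4, 1.1]
opening: 0.0854
```

```bash
python3 t.py; python3 - <<'E'
from h import *
o,p=shot('wrist','w19.png');ps=shot('side','s19.png')[1];shot('scene','c19.png')
a=cv2.imread('pics/s19.png')[120:300,180:440];b=cv2.imread('pics/c19.png')[120:300,210:370]
cv2.imwrite('pics/sc19.png',cv2.resize(np.hstack([a,b]),None,fx=1.9,fy=1.9,interpolation=3))
E
```

```text
jaw yaw -35.4 tool tilt [-0.039  0.116] world [ 0.071 -0.099] [0.5899 0.1093 0.2821] [0.6 0.4 1.1]
```

View pics/sc19.png

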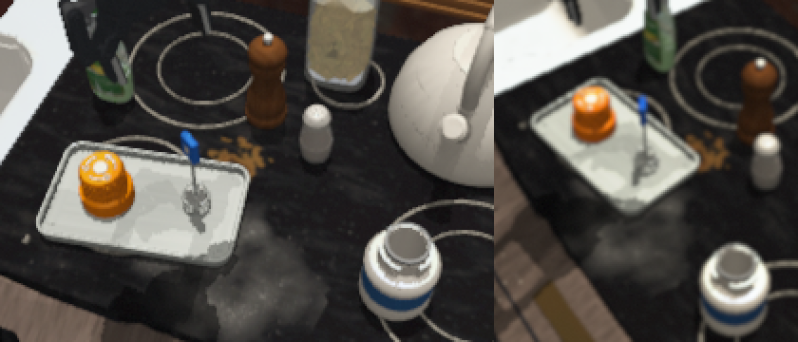

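View pics/w19.png

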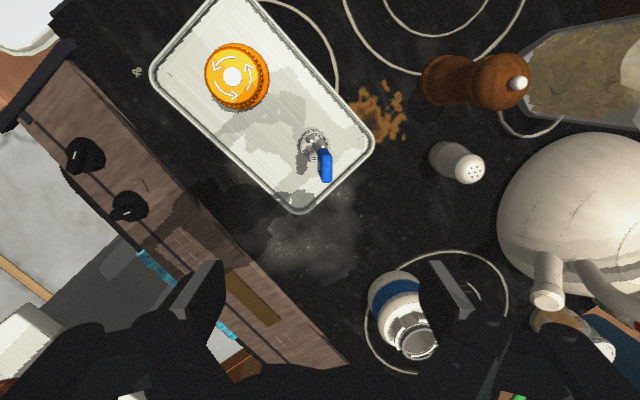

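```bash
python3 - <<'E'
from h import *
P={n:ctrl.get_image(n) for n in ['side','scene']}
uv={}
for n,p in P.items():
    h=cv2.cvtColor(p['color'],cv2.COLOR_RGB2HSV);m=((h[...,0]>100)&(h[...,0]<125)&(h[...,1]>130)&(h[...,2]>60)).astype(np.uint8)
    l,t,r,b={'side':(260,170,310,230),'scene':(260,150,320,200)}[n];M=np.zeros_like(m);M[t:b,l:r]=m[t:b,l:r]
    k,lab,st,c=cv2.connectedComponentsWithStats(M);i=1+st[1:,4].argmax();uv[n]=c[i];print(n,st[i],c[i])
    for q in ['basket','cap','jar']:print(q,[(np.round(d['bbox']).tolist(),round(d['p'],2)) for d in ctrl.spot_in(p,q)][:1])
Pm={n:np.array(p['camera_matrix'])@np.c_[p['R'],p['t']] for n,p in P.items()}
X=cv2.triangulatePoints(Pm['side'],Pm['scene'],uv['side'],uv['scene'])[:,0];X=X[:3]/X[3];print('tab',X)
for n,p in P.items(): print(n,'base px if upright',proj(p,[[X[0],X[1],.02],[X[0],X[1],.008]]).round(1))
E
```

```text
side [275 188  10  18 111] [279.8018018  195.98198198]
basket [([275.0, 189.0, 290.0, 234.0], 0.85)]
cap [([221.0, 201.0, 252.0, 237.0], 0.82)]
jar [([368.0, 239.0, 414.0, 290.0], 0.7)]
scene [285 170   6  15  46] [287.97826087 175.54347826]
basket [([282.0, 171.0, 298.0, 211.0], 0.66)]
cap [([249.0, 164.0, 271.0, 196.0], 0.93)]
jar [([321.0, 244.0, 354.0, 297.0], 0.66)]
tab [0.61557272 0.10572547 0.1288974 ]
side base px if upright [[283.2 223.2]
 [283.6 226. ]]
scene base px if upright [[289.7 203.4]
 [289.9 206.2]]
```

```bash
python3 -c "
from h import *
print(ctrl.finish_job())"
```

```text
the job is handed in; nothing more can be done
None
```

The job is handed in at about 31 s of the 59 s. The cap stands open side down on the tray and the basket stands upright beside it. The hand-in gives no verdict, so this rests on my own last checks.

**What I did:**
- I gripped the cap and pressed it down about 4 to 6 mm, with 9 to 28 N on the wrist. I turned it about 82° counter-clockwise, lifted it off and set it down on the tray.
- I pinched the blue tab with 35–40 N, drew the basket out and set it on the same tray. Then I opened the hand and backed it off, clear of everything.

**Last checks:**
- **Basket:** the two fixed cameras put the tab at (0.616, 0.106, 0.129) m. The base lies straight below it to within about 2 pixels in both views.
- **Cap:** in the pictures it stands flat on the tray floor, inside the rims.
- **Jar:** it stands upright. Its position differed by only a few mm after the cap came off; I did not re-measure it at the very end.
- **Bystanders:** the soap, pepper mill and salt shaker look untouched in the pictures; I did not re-measure them either.

**What went off plan:**
- **Hand tilt:** the hand drifted to about 0.12 rad of tilt over the run, and test moves did not undo it. The basket therefore hung leaning while carried and was set down on its edge. It stood itself upright as the fingers opened, with no visible drop.
- **Pressing force:** while turning, the force dipped below the stated spring values at times (8.6 N at one point), so I pressed further. The cap still came free.
- **Cap end position:** the three cameras differed by about 3 mm on where the cap stood at the start, and I used the middle of their readings.

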